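# Hang the desk pail by its bail

### The job

The little metal pail of desk odds and ends stands on the desk with its wire bail folded down: swing the bail up until it stands upright while the pail stays standing on the desk, then carry the pail level by the bail to the two-pronged hook stand and lower it gently until both prongs carry the bail, only then letting go, so that it hangs free. The hook bar can be clamped at any height, so feel for it and do not press or drop things on it; leave the other things on the desk alone.

Things in the scene. Friction and masses are not known exactly. Their poses are not given: they have to be found in the camera images.
- pail: Open metal pail, 90 high, 86 across at foot, 100 at rim, 0.47 to 0.75 kg, easily tipped when pushed at the top, loose on the desk, erasers and clips in the bottom. Origin: centre of underside; z up its axis. The bail pivots are on the rim at x = 0, y = -54 and +54, z = 80; the folded bail points to the pail's -x. Stands left or right of the desk's middle, turned up to 0.6 rad.
- bail (a joint): Swing of the wire bail about the pail's y axis through the pivots: 0 level (folded to the pail's -x), 1.57 upright, stop at 1.65. It starts at 0.05 to 0.4 and stays where it is left (friction 0.035 N m: under 1 N at the sleeve moves it).
- bail_grip (a point): Centre of the bail's grip sleeve, 92 from the pivot line. Sleeve: dark wood, 10 diameter, 32 long along y, rolls freely on the wire: a pail held by it hangs like a pendulum. Bail: flat U of 4 mm wire, 109 wide, crosspiece straight for 43 either side of the sleeve's middle. Frame parallel to the pail's at joint 0, turns with the bail. Folded, 29 or more of free air between sleeve and rim.
- stand: Fixed hook stand, dark steel on a wooden foot. Origin: on the desk, right below the bottom of the two hook hollows; z up. Two parallel 8 mm prongs at y = -34 and +34 come from the post, sloping down to a hollow at x = 0 (12 flat), then turn up to tips at x = -24, 26 above the hollow. A hung bail lies along the stand's y, sleeve between the prongs. Over 20 N on the stand is too much.
- post_top (a point): Top of the stand's 16 mm post, at x = +100 of the stand, 304 high. Foot: 90 x 130 x 12, x = 65 to 155. The bar with the prongs is clamped at an unmeasured height: the centre of a wire lying in the hollows is 217 to 242 above the desk. From there the prongs reach 10 down and 24 up (tips and bar): come in from the tips' side, bail crosspiece above them, pail rim below.
- paperweight: Bystander: marble dome, 68 across, 26 high; origin under its centre.
- stapler: Bystander: desk stapler, 130 x 34 x 40 high; origin under its middle, long axis x.
- mug: Bystander: white mug, 80 across, 95 high, handle to its +y; origin under its centre.
- books: Bystander: stack of two books, 170 x 240 x 43 high; origin under its centre.
- tape: Bystander: roll of tape lying flat, 72 across, 20 high; origin under its centre.
Not all that is in view belongs to the job. What is shaped like the pail but blue is not meant.

How it is judged:
By the outcome, as a careful person would: the job done as asked, in the order asked, and still so for the second after the job is handed in, with the robot touching nothing.
It also fails if it takes over 72 s, if anything falls off the work surface, if the arm or the gripper's body presses on something with over 40 N, if the wrist force passes 120 N, or if a joint passes its speed limit or range.

### The arm

A 6-joint arm with a two-finger parallel gripper is mounted at the origin on the work surface. World frame = base frame: x ahead of the robot, y to its left, z up, the work surface at z = 0. Lengths are in m, angles in rad, forces in N, time in s.
With the tool pointing down it reaches from about 0.375 to 0.975 m from the base axis. Payload 3.8 kg.
Tool frame: the origin (TCP) lies on the centre line of the jaws, within the pads' length; the fingertips stand 22 mm ahead of it and the grasp point (between the pads) lies 3 mm ahead of it; z points along the fingers, y is the line along which they close (so a half turn about z gives the same grasp; the last joint's range is limited). The gripper opens to 85 mm and grips with 20 to 120 N. Pads are 22 mm wide; open, the fingers measure 114 mm over their backs; the gripper's body (76 mm by 85 mm) begins 54 mm behind the grasp point. The pads swing forward as they close: fully open they stand 13 mm farther back than shut.
Start: joints at [-1.304, 0.264, 1.604, -0, 1.274, -0.037], TCP at [0.202, -0.644, 0.253] pointing down, gripper open.
Joint ranges: [-2.63, 2.63], [-0.94, 2.18], [0.31, 2.57], [-1.31, 4.45], [0, 2.66], [-2.55, 2.55]. Speed limits (rad/s): [2.57, 2.57, 3.14, 3.14, 3.14, 3.14].

### API

Orientations are given as a unit quaternion [x, y, z, w].
In Python, from workcell import arm, solve_ik, sensors, get_image, models gives the robot as it stands. The module is installed in compiled form; this text tells all that it offers. Calls block until the motion is done:
- arm.reach(position, orientation): joint-space move of the TCP to a pose.
- arm.move_l(position, attitude=None, speed=0.15, f_stop=None): straight line of the TCP; attitude=None keeps the orientation; speed is the mean speed in m/s. With f_stop (N) it stops when the force on the tool has changed by that much, and returns True; else False.
- arm.move_j(angles): joint-space move.
- arm.gripper_to(opening, strength=None): finger opening in m; strength is the grip in N (None keeps the last); returns when the fingers have stopped.
- arm.wait(seconds).
- solve_ik(position, orientation): joint angles nearest the present ones, or None.
- sensors.get_obs(): the state.
- get_image(name): name is "side" or "top"; returns a dict with "image" (384x512x3 uint8, red, green, blue), "intrinsics" (3x3 intrinsics, pixels), "rvec" (rotation vector, rad) and "tvec" (3), from world to camera coordinates, as OpenCV has them. Camera axes: x right, y down, z forward; pixel columns grow to the right and rows downward; lengths in m; the calibration is good to about 2 mm. A picture is of the moment at which its call begins. There is no depth.
A pose or a line that the arm cannot do raises arm.PlanningError and nothing moves.
- arm.close_job(): hands the job in; it is judged then, once.
Trained networks look in a picture, given as the dict that the camera call returned (one of the last four; its "shot" number tells which), for a name from the list of things; names that differ only in an ending like _2 or _b are one class to them, and where a whole thing is asked for, a point or a joint stands for the part that bears it (a point fixed in the world has none). Each returns a list of dicts, best first, with "p" (0 to 1); they miss things now and then, are a little off and sometimes report something else, mostly with a low value. They report only what shows in the picture. A call takes as long as a camera call. They do not tell look-alikes from the thing itself.
- models.recognise(picture, thing): "extent" ([left, top, width, height] in pixels, round what is visible of it).
- models.outline_of(picture, thing): "region" (384x512 bool, what is visible of it) and "extent" ([left, top, width, height] in pixels, round what is visible of it).
The state is a dict: "time_s": time; "q": joint angles; "joint_vel": joint speeds; "effort": joint torques, N m; "ee_pos": TCP position; "orientation": TCP orientation; "wrist_force": force on the tool from outside, world axes, zero at the start; "ft_torque": the same for the moment, N m; "grip_width": finger opening in m; "gripper_force": force on a finger pad.
Only numpy, scipy, OpenCV 4.12 (cv2) and the standard library are available. Lean on these libraries where they do the work, as an engineer would, in place of code of your own. Each camera call takes 0.05 s, during which the arm holds its last target. There are 200 camera calls.

## Working session

There is one attempt and no reset: what is moved stays moved. The work goes in short steps, each a Python script; the robot and the scene stay as the last script left them, time stands still between calls to the robot, and variables do not carry over. Pictures are saved under pics/ and viewed, at most 10 in all, crops included, and the job is handed in when it is done.

```bash
mkdir -p pics
cat > h.py <<'E'
import numpy as np, cv2
from workcell import arm, solve_ik, sensors, get_image, models
def cam(d):
    R=cv2.Rodrigues(np.array(d["rvec"],float))[0]; return np.array(d["intrinsics"],float),R,np.array(d["tvec"],float).ravel()
def proj(d,P):
    K,R,t=cam(d); return cv2.projectPoints(np.atleast_2d(np.array(P,float)),cv2.Rodrigues(R)[0],t,K,None)[0][:,0]
def onz(d,uv,z):
    K,R,t=cam(d); C=-R.T@t; r=R.T@np.linalg.inv(K)@np.array([uv[0],uv[1],1.]); return C+r*(z-C[2])/r[2]
def save(n,im,s=1.5):
    cv2.imwrite("pics/"+n,cv2.resize(im[:,:,::-1],None,fx=s,fy=s,interpolation=cv2.INTER_CUBIC))
E
python3 - <<'E'
from h import *
t=get_image("top"); s=get_image("side")
for n,d in(("top",t),("side",s)):
    save(n+"0.png",d["image"]); K,R,tt=cam(d); print(n,(-R.T@tt).round(3),K[0,0],R[2].round(2))
    for th in["pail","bail","bail_grip","stand","paperweight","stapler","mug","books","tape"]:
        print(th,[(round(r["p"],2),np.round(r["extent"]).tolist()) for r in models.recognise(d,th)][:4])
E
```

```text
top [ 0.306 -0.009  1.428] 368.05320984255076 [ 0.19 -0.01 -0.98]
pail [(0.95, [294.0, 161.0, 31.0, 41.0]), (0.67, [286.0, 224.0, 38.0, 32.0])]
bail [(0.5, [296.0, 200.0, 12.0, 2.0]), (0.5, [321.0, 250.0, 0.0, 3.0])]
bail_grip [(0.67, [318.0, 251.0, 7.0, 5.0]), (0.62, [296.0, 194.0, 15.0, 11.0])]
stand [(0.7, [351.0, 163.0, 72.0, 61.0]), (0.6, [181.0, 144.0, 47.0, 45.0]), (0.3, [300.0, 196.0, 10.0, 10.0])]
paperweight [(0.72, [241.0, 164.0, 24.0, 16.0])]
stapler [(0.86, [245.0, 211.0, 14.0, 34.0])]
mug [(0.56, [102.0, 219.0, 33.0, 27.0]), (0.21, [298.0, 196.0, 4.0, 7.0])]
books [(0.91, [349.0, 166.0, 72.0, 58.0]), (0.56, [180.0, 143.0, 50.0, 46.0])]
tape [(0.65, [345.0, 227.0, 22.0, 16.0])]
side [ 0.467 -1.147  1.069] 410.15446199196754 [ 0.06  0.79 -0.62]
pail [(0.72, [265.0, 241.0, 30.0, 40.0]), (0.66, [189.0, 242.0, 39.0, 37.0]), (0.39, [271.0, 217.0, 19.0, 16.0])]
bail [(0.6, [193.0, 264.0, 8.0, 8.0])]
bail_grip [(0.64, [192.0, 266.0, 8.0, 5.0]), (0.6, [249.0, 136.0, 46.0, 77.0])]
stand [(0.55, [249.0, 137.0, 46.0, 73.0])]
paperweight [(0.48, [273.0, 219.0, 21.0, 11.0]), (0.32, [252.0, 139.0, 45.0, 70.0])]
stapler [(0.66, [209.0, 217.0, 40.0, 19.0])]
mug [(0.6, [208.0, 140.0, 23.0, 24.0])]
books [(0.63, [236.0, 306.0, 92.0, 78.0])]
tape [(0.71, [206.0, 312.0, 25.0, 23.0])]
```

View pics/top0.png

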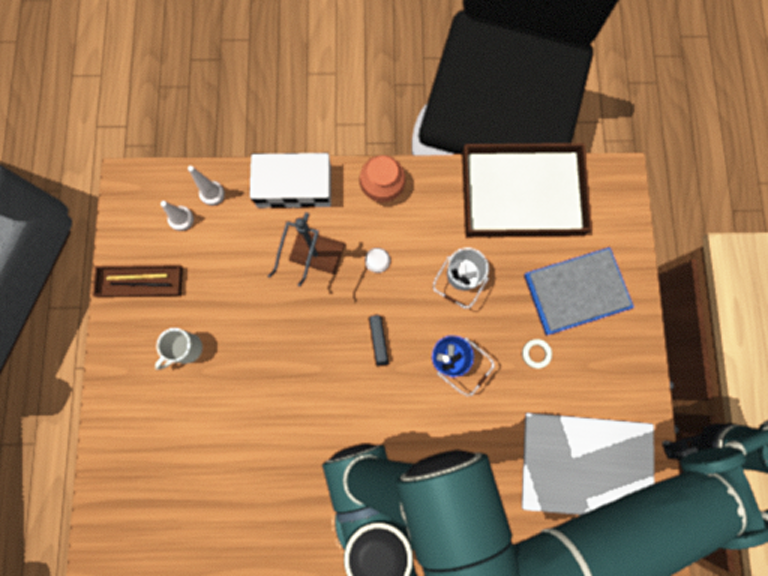

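View pics/side0.png

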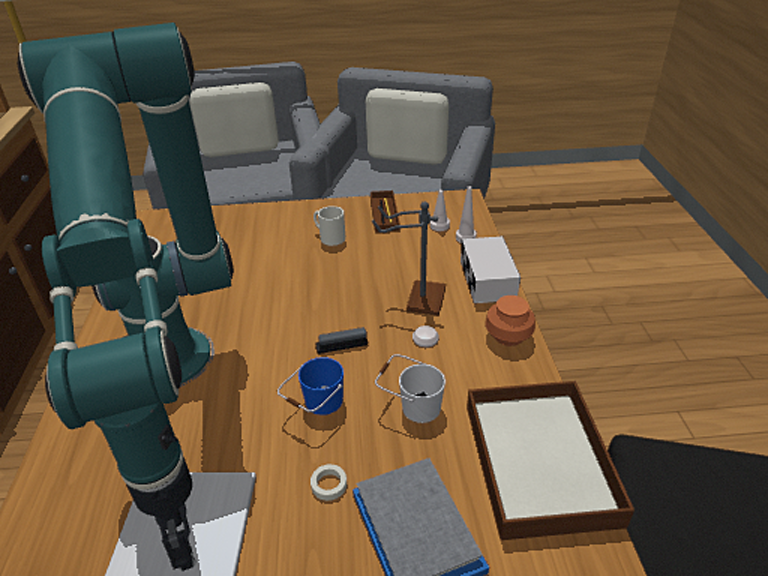

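Candidates for the pail are the silver one at top (312,180) / side (281,261) and the blue one at top (303,238) / side (214,257). By the description I choose the silver one. Next is one close crop montage of it and the stand.

Run:
```python
from h import *
t=get_image("top"); s=get_image("side")
def crop(d,u,v,w,h): return cv2.resize(d["image"][v:v+h,u:u+w],(400,300),interpolation=cv2.INTER_CUBIC)
m=np.vstack([np.hstack([crop(t,275,155,60,45),crop(s,245,230,64,48)]),np.hstack([crop(t,165,135,80,60),crop(s,230,132,108,81)])])
save("crop.png",m,1)
```

```text
(no output)
```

View pics/crop.png

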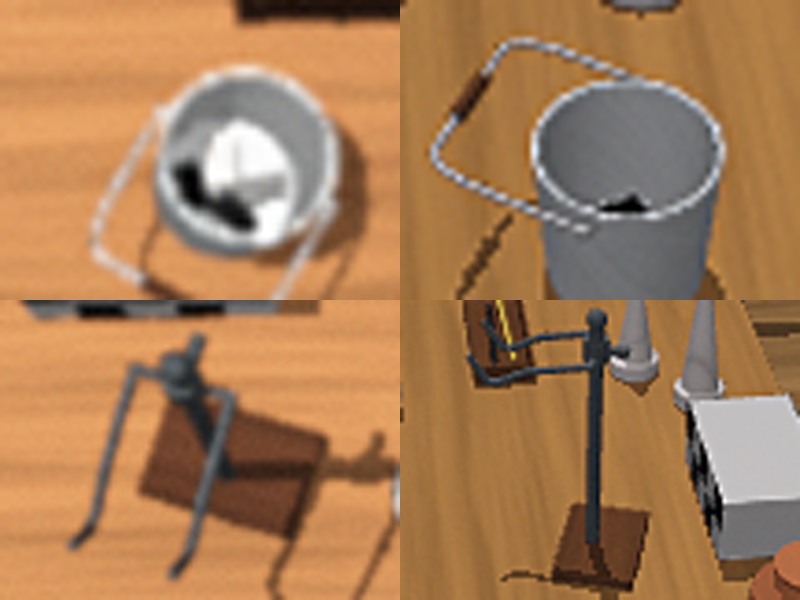

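The crops confirm the silver pail, with its rim centre at top (312,179) and sleeve at about (303,199) top / (256,245) side. The stand tips are at top (180,184) and (200,190). I'll fit both poses.

Run:
```python
from h import *
from scipy.optimize import least_squares
t=get_image("top"); s=get_image("side")
def rz(a): return np.array([[np.cos(a),-np.sin(a),0],[np.sin(a),np.cos(a),0],[0,0,1]])
def bail(r,y,a): return [-r*np.cos(a),y,.08+r*np.sin(a)]
def W(p,L): return np.array(L)@rz(p[2]).T+[p[0],p[1],0]
def pail(p):
    a=p[3]
    T=W(p,[[0,0,.09],[0,.054,.08],[0,-.054,.08],bail(.089,.051,a),bail(.092,0,a)])
    S=W(p,[[0,0,.09],[0,-.054,.08],bail(.092,0,a),bail(.089,.051,a),bail(.089,-.051,a)])
    r=np.r_[proj(t,T)-[[312.3,178.7],[299,171.8],[324.8,185],[289.3,192.2],[303.5,199.5]],
            proj(s,S)-[[281.5,254],[275.7,266.8],[256.2,245.5],[262.6,236.7],[250.6,254.8]]]
    return r.ravel()
g=onz(t,(312,179),.09)
f=least_squares(pail,[g[0],g[1],-.5,.2],loss="soft_l1"); print("pail",f.x.round(4)); print(pail(f.x).reshape(-1,2).round(1).tolist())
def stand(p):
    h=p[3]
    F=[[.155,-.065,.012],[.065,-.065,.012],[.065,.065,.012]]
    tips=[[-.024,.034,h+.02],[-.024,-.034,h+.02]]
    r=np.r_[proj(t,W(p,F+tips))-[[230.6,162.4],[224,182.4],[193,173],[180,183.6],[200.4,189.6]],
     proj(s,W(p,tips+[[.1,0,.012],[.1,0,.304],[.065,.065,.012],[.155,.065,.012],[.155,-.065,.012],[.065,-.065,.012]]))-[[252.9,138.7],[248.9,147.7],[282.1,196.8],[283.2,135],[275.9,187.3],[297,189.2],[292.6,210.3],[271.3,206.2]]]
    return r.ravel()
g=onz(t,(190,187),.24)
f=least_squares(stand,[g[0],g[1],-.3,.23],loss="soft_l1"); print("stand",f.x.round(4)); print(stand(f.x).reshape(-1,2).round(1).tolist())
for n,d,z in(("mug",t,.05),("stapler",t,.03),("paperweight",t,.02)):
    for r in models.recognise(d,n)[:1]:
        e=r["extent"]; print(n,onz(d,(e[0]+e[2]/2,e[1]+e[3]/2),z).round(3))
print("vase",onz(t,(255,118),.06).round(3), "blue",onz(t,(303,238),.09).round(3))
```

```text
pail [ 0.6092 -0.2325 -0.4897  0.1423]
[[0.1, -1.1], [0.1, -0.0], [0.2, -0.3], [0.5, -0.3], [-1.6, -0.6], [-0.1, -0.5], [-0.2, 0.5], [-0.7, -0.1], [-0.4, -1.0], [-0.4, 1.5]]
stand [ 0.5705  0.1851 -0.3207  0.2342]
[[0.7, -1.1], [0.1, 0.0], [-0.1, -0.4], [0.7, -0.4], [0.1, -0.2], [-0.3, -0.1], [-0.6, 0.1], [-0.4, 0.1], [-0.3, -0.2], [0.4, -0.8], [0.4, -0.2], [-0.2, -1.6], [-1.2, -0.4]]
mug [0.419 0.494 0.05 ]
stapler [ 0.436 -0.002  0.03 ]
paperweight [ 0.646 -0.003  0.02 ]
vase [ 0.859 -0.021  0.06 ] blue [ 0.386 -0.189  0.09 ]
```

```bash
cat >> h.py <<'E'
from scipy.spatial.transform import Rotation as Ro
PAIL=np.array([.6092,-.2325]); PY=-.4897; A0=.1423
ST=np.array([.5705,.1851]); SY=-.3207
def quat(psi):
    y=np.array([np.cos(psi),np.sin(psi),0]); z=np.array([0,0,-1.]); return Ro.from_matrix(np.c_[np.cross(y,z),y,z]).as_quat()
def F(n=5):
    a=[]
    for _ in range(n): a.append(sensors.get_obs()["wrist_force"]); arm.wait(.01)
    return np.mean(a,0)
E
python3 - <<'E'
from h import *
o=sensors.get_obs(); print(o["time_s"],o["wrist_force"])
d=np.array([np.cos(PY),np.sin(PY)])
p=np.r_[PAIL-.092*np.cos(A0)*d,.08+.092*np.sin(A0)+.003]; print(p)
c=[]
for k in(0,np.pi):
    q=solve_ik(p+[0,0,.08],quat(PY+k)); print(k,None if q is None else np.round(q,2)); 
    if q is not None:c.append((abs(q[5]),k))
k=min(c)[1]; print("k",k)
arm.gripper_to(.024,20)
arm.reach(p+[0,0,.08],quat(PY+k))
arm.wait(.2); print(F())
print(arm.move_l(p,speed=.06,f_stop=3), sensors.get_obs()["ee_pos"],F())
save("pre.png",get_image("side")["image"][200:300,200:330],5)
print(sensors.get_obs()["time_s"])
E
```

```text
1.35 [ 0.34158759 -0.16883684  0.32444807]
[ 0.528833   -0.18966416  0.09604746]
0 [-0.39  0.11  1.93 -0.    1.1   0.1 ]
3.141592653589793 None
k 0
[-0.35574611 -0.12931357 -0.18745765]
False [ 0.5292422  -0.18980609  0.09659048] [-0.11279936  0.73081848 -0.22730338]
5.8083
```

View pics/pre.png

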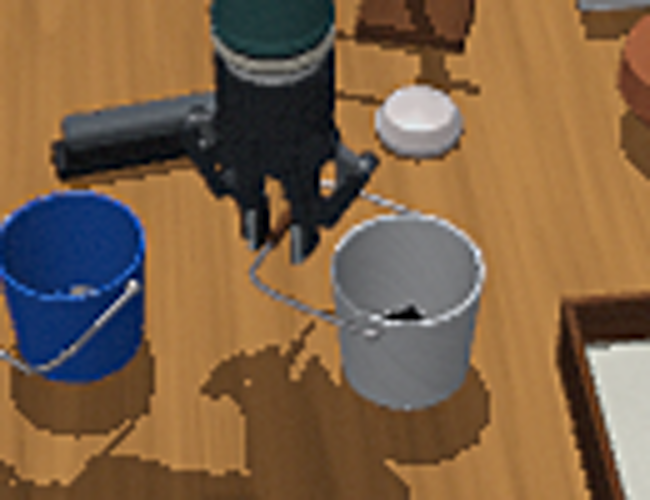

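The sleeve at (285,215) in the crop sits between the fingers and the rim is clear. I'll close and swing the bail with force feedback.

Run:
```python
from h import *
d=np.array([np.cos(PY),np.sin(PY)]); Q=quat(PY)
f0=F(10); arm.gripper_to(0.0,20); arm.wait(.1)
o=sensors.get_obs(); print("grip",o["grip_width"],o["gripper_force"],F()-f0)
p0=np.array(o["ee_pos"]); dr=0
off=p0-np.r_[PAIL-.092*np.cos(A0)*d,.08+.092*np.sin(A0)]
for a in np.linspace(A0,1.57,15)[1:]:
    r=.092+dr
    arm.move_l(np.r_[PAIL-r*np.cos(a)*d,.08+r*np.sin(a)]+[0,0,.003],Q,speed=.04)
    f=F(4)-f0; u=np.r_[-np.cos(a)*d,np.sin(a)]; fr=f@u
    print(round(a,2),f.round(1),"fr",round(fr,1),"dr mm",round(dr*1e3,2))
    if abs(fr)>.8: dr=np.clip(dr+.0005*fr,-.006,.006)
    if np.linalg.norm(f)>12: print("stop"); break
print(sensors.get_obs()["time_s"])
save("up.png",np.hstack([get_image("side")["image"][200:300,200:330],get_image("top")["image"][130:230,255:385]]),3)
```

```text
grip 0.009179929701434185 19.709557592868805 [-3.88693596 -0.54336214  0.17964297]
0.24 [-3.4 -0.1  0.1] fr 2.9 dr mm 0.0
0.35 [-4.3  0.2  0.9] fr 3.9 dr mm 1.43
0.45 [-4.  -0.5  1.8] fr 3.7 dr mm 3.4
0.55 [-1.4 -2.1  0.5] fr 0.5 dr mm 5.26
0.65 [-1.9 -1.6  0.7] fr 1.1 dr mm 5.26
0.75 [-2.2 -2.   1. ] fr 1.5 dr mm 5.82
0.86 [-2.8 -1.7  2. ] fr 2.6 dr mm 6.0
0.96 [-3.7 -1.   4.2] fr 5.0 dr mm 6.0
1.06 [-4.8 -0.1  5.7] fr 7.0 dr mm 6.0
1.16 [-4.7 -1.3  7.6] fr 8.4 dr mm 6.0
1.26 [-4.3 -1.6  8.1] fr 8.7 dr mm 6.0
1.37 [-3.4 -2.8  7.1] fr 7.3 dr mm 6.0
1.47 [-2.5 -2.8  6.3] fr 6.3 dr mm 6.0
1.57 [-1.7 -3.3  6.5] fr 6.5 dr mm 6.0
12.3417
```

View pics/up.png

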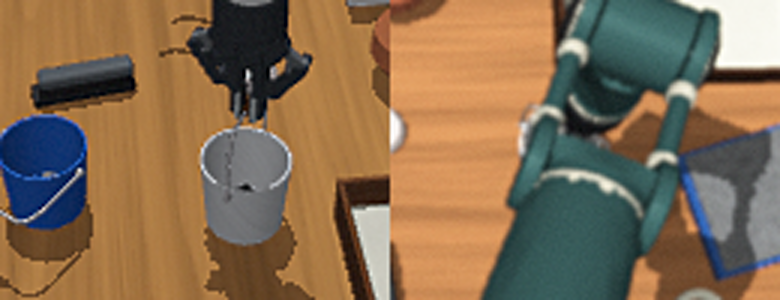

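Run:
```python
from h import *
for i in range(10):
    o=sensors.get_obs(); f=F(8)
    print(np.round(o["ee_pos"],4),f.round(2))
    if f[2]<.6: break
    arm.move_l(np.array(o["ee_pos"])+[0,0,.001 if f[2]<4 else .0015],quat(PY),speed=.02); 
s=get_image("side")
r=models.outline_of(s,"pail")
for x in r[:2]: print(x["p"],x["extent"])
print(sensors.get_obs()["time_s"])
# predicted pail model at fitted pose, side view
im=s["image"].copy()
im=cv2.resize(im[215:290,250:330],None,fx=8,fy=8,interpolation=cv2.INTER_CUBIC)
th=np.linspace(0,6.28,60); C,S=np.cos(PY),np.sin(PY)
def dr(L,col):
    L=np.array(L); P=np.c_[PAIL[0]+C*L[:,0]-S*L[:,1],PAIL[1]+S*L[:,0]+C*L[:,1],L[:,2]]
    cv2.polylines(im,[np.int32((proj(s,P)-[250,215]+.5)*8)],False,col,1)
dr([[.05*np.cos(a),.05*np.sin(a),.09] for a in th],(255,0,0))
dr([[.043*np.cos(a),.043*np.sin(a),0] for a in th],(255,0,0))
dr([[0,-.054,.08],[0,-.054,.16],[0,-.043,.172],[0,.043,.172],[0,.054,.16],[0,.054,.08]],(0,255,0))
save("up2.png",im,1)
```

```text
[ 0.6109 -0.2339  0.1829] [-1.2  -3.48  6.8 ]
[ 0.6105 -0.2331  0.1825] [ 0.38  0.16 -6.59]
0.88 [191.7, 237.0, 37.0, 39.0]
0.6 [269.0, 244.5, 29.8, 34.3]
13.025
```

View pics/up2.png

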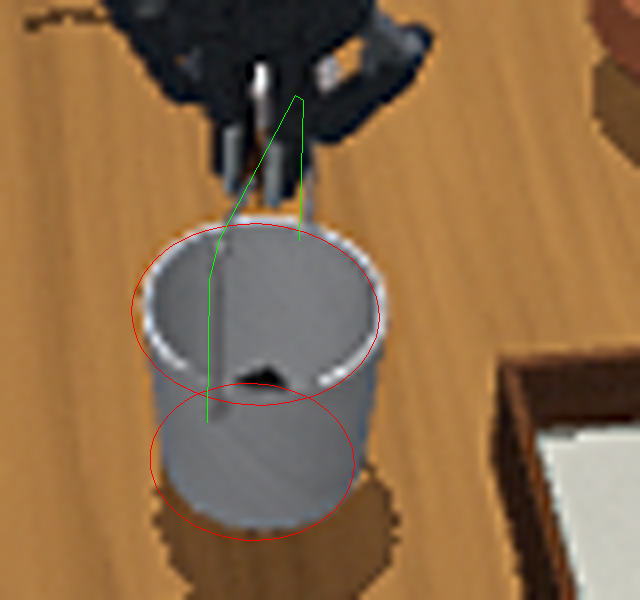

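Raising 1.5 mm took the pail's weight (about 6.7 N). The bail leg is vertical in the overlay, and the pail has shifted about 4 mm. I'll set it standing again, then lift and carry it to the tips' side.

Run:
```python
from h import *
p=np.array(sensors.get_obs()["ee_pos"]); Q=quat(PY)
arm.move_l(p-[0,0,.001],Q,speed=.01); arm.wait(.3); print("stand",F(8).round(2))
arm.move_l(p+[0,0,.02],Q,speed=.03); arm.wait(.3); print("lift",F(10).round(2))
arm.gripper_to(0,30)
arm.move_l(np.r_[p[:2],.288],Q,speed=.08)
sd=np.array([np.cos(SY),np.sin(SY)])
w=np.r_[ST-.12*sd,.288]; QS=quat(SY)
m=np.array([.47,0.02,.288])
arm.move_l(m,quat((PY+SY)/2),speed=.10)
arm.move_l(w,QS,speed=.10); arm.wait(1.)
print("hang",F(20).round(2),sensors.get_obs()["ee_pos"].round(4),sensors.get_obs()["grip_width"],sensors.get_obs()["time_s"])
s=get_image("side");t=get_image("top")
C,S=np.cos(SY),np.sin(SY); e=np.array(sensors.get_obs()["ee_pos"])
def mk(d,u,v,w_,h_,k):
    im=cv2.resize(d["image"][v:v+h_,u:u+w_],None,fx=k,fy=k,interpolation=cv2.INTER_CUBIC)
    def dr(L,col,o):
        L=np.array(L); P=np.c_[o[0]+C*L[:,0]-S*L[:,1],o[1]+S*L[:,0]+C*L[:,1],o[2]+L[:,2]]
        cv2.polylines(im,[np.int32((proj(d,P)-[u,v]+.5)*k)],False,col,1)
    o=e-[0,0,.0095+.172]; th=np.linspace(0,6.28,60)
    dr([[.05*np.cos(a),.05*np.sin(a),.09] for a in th],(255,0,0),o)
    dr([[0,-.054,.08],[0,-.054,.16],[0,-.043,.172],[0,.043,.172],[0,.054,.16],[0,.054,.08]],(0,255,0),o)
    for y in(-.034,.034): dr([[.09,y,.24],[.006,y,.228],[-.006,y,.228],[-.024,y,.254]],(255,255,0),[*ST,0])
    return im
save("appr.png",np.hstack([mk(s,195,120,110,140,4),mk(t,150,140,85,140,4)]),1)
```

```text
stand [-1.14 -1.46  0.58]
lift [ 0.17 -0.37 -6.6 ]
hang [ 0.29 -0.1  -6.68] [0.4566 0.2229 0.288 ] 0.00861760551738556 22.8667
```

View pics/appr.png

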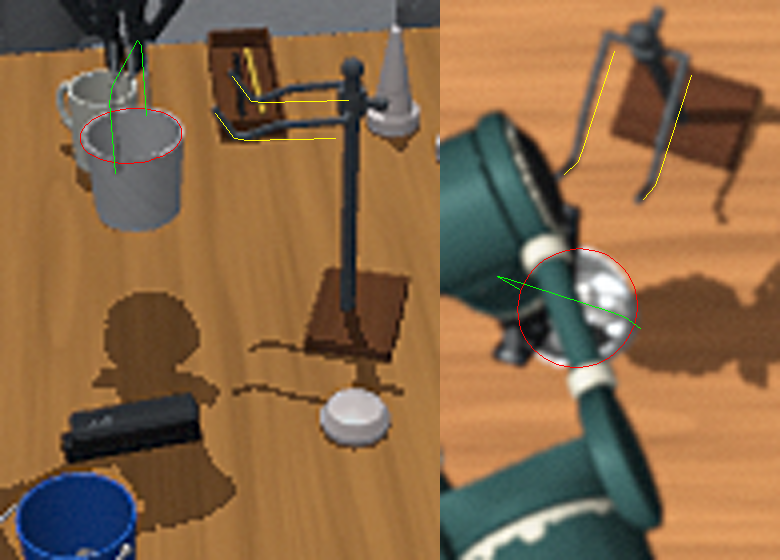

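The pail hangs level and matches the overlay. The tips at (217,110) and (232,70) agree with the fit to about 3 mm. Next I'll move in above the tips and lower by feel.

Run:
```python
from h import *
sd=np.array([np.cos(SY),np.sin(SY)]); QS=quat(SY); g=ST+.001*sd
print(arm.move_l(np.r_[g,.288],QS,speed=.05,f_stop=5)); arm.wait(1.2); f0=F(15); print(f0.round(2))
arm.move_l(np.r_[g,.262],QS,speed=.03); arm.wait(.3); print(F(8).round(2))
hit=arm.move_l(np.r_[g,.222],QS,speed=.008,f_stop=2.0)
o=sensors.get_obs(); print(hit,o["ee_pos"].round(4),F(8).round(2),o["ft_torque"],o["time_s"])
s=get_image("side");t=get_image("top")
save("hook.png",np.hstack([cv2.resize(s["image"][120:205,230:310],None,fx=5,fy=5,interpolation=cv2.INTER_CUBIC),cv2.resize(t["image"][130:215,160:240],None,fx=5,fy=5,interpolation=cv2.INTER_CUBIC)]),1)
```

```text
False
[ 0.13 -0.15 -6.6 ]
[-0.19  0.02 -6.67]
True [0.5714 0.1847 0.2444] [1.67 0.46 4.51] [ 0.11779118 -0.22774096  0.0232549 ] 30.6417
```

View pics/hook.png

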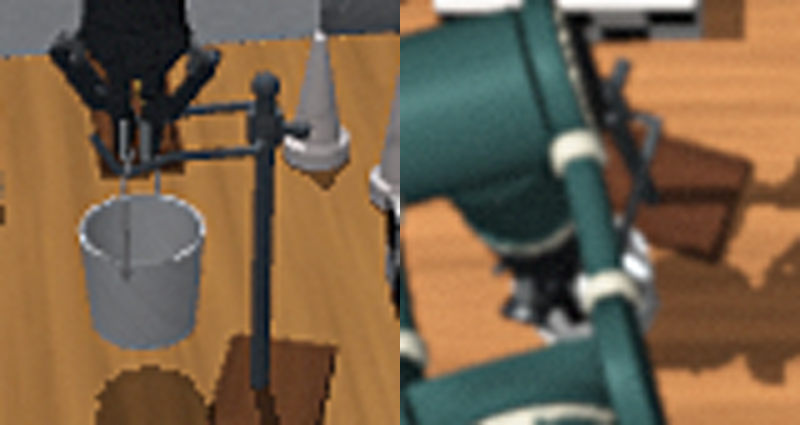

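Contact came at TCP z 0.2444, and the wire lies in the near hollow at (125,170) in the crop. I'll ease to zero net load, then release in small steps.

Run:
```python
from h import *
QS=quat(SY)
p=np.array(sensors.get_obs()["ee_pos"])
z=p[2]
for i in range(10):
    f=F(8); print(round(z,4),f.round(2))
    if f[2]<1.2: break
    z+=.0003; arm.move_l(np.r_[p[:2],z],QS,speed=.01)
o=sensors.get_obs(); print(o["ft_torque"],o["time_s"])
```

```text
0.2442 [1.99 0.99 6.38]
0.2445 [1.33 0.2  1.45]
0.2448 [ 2.03  0.51 -0.21]
[ 0.1047296  -0.3215268   0.01757837] 31.7917
```

Run:
```python
from h import *
QS=quat(SY); sd=np.r_[np.cos(SY),np.sin(SY),0]
p=np.array(sensors.get_obs()["ee_pos"])
for i in range(4):
    f=F(8); print(i,f.round(2),"along",round(f@sd,2))
    if f@sd<.7: break
    p=p+.0008*sd; arm.move_l(p,QS,speed=.01)
for w in(.0105,.012,.015,.02,.03,.04):
    arm.gripper_to(w,20); arm.wait(.15); print(w,F(5).round(2),round(sensors.get_obs()["grip_width"],4))
arm.wait(.5)
s=get_image("side")
save("rel.png",s["image"][115:205,215:325],6)
print(sensors.get_obs()["time_s"])
```

```text
0 [ 1.79  0.62 -0.38] along 1.5
1 [-1.37  1.76  1.57] along -1.85
0.0105 [-1.6   0.91  0.57] 0.0108
0.012 [-0.22  0.04  0.01] 0.0123
0.015 [ 0.52  0.31 -0.12] 0.0147
0.02 [ 0.38 -0.07  0.15] 0.0201
0.03 [ 0.21  0.28 -0.34] 0.0299
0.04 [ 0.15 -0.09 -0.  ] 0.0403
35.2667
```

View pics/rel.png

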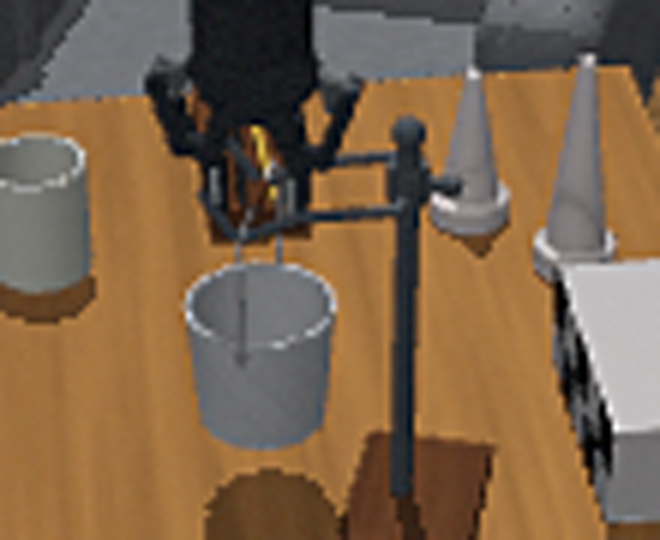

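The fingers are open and the pail hangs level on the hooks, with the wire in the hollow at (240,235). I'll retreat straight up, check once and hand in.

Run:
```python
from h import *
p=np.array(sensors.get_obs()["ee_pos"])
print(arm.move_l(p+[0,0,.12],speed=.06,f_stop=4))
arm.move_l(p+[-.12,0,.15],speed=.12); arm.wait(1.5)
s=get_image("side"); save("end.png",s["image"][115:205,215:325],6); print(F(5).round(2),sensors.get_obs()["time_s"])
```

```text
False
[0.11 0.21 0.15] 40.1917
```

View pics/end.png

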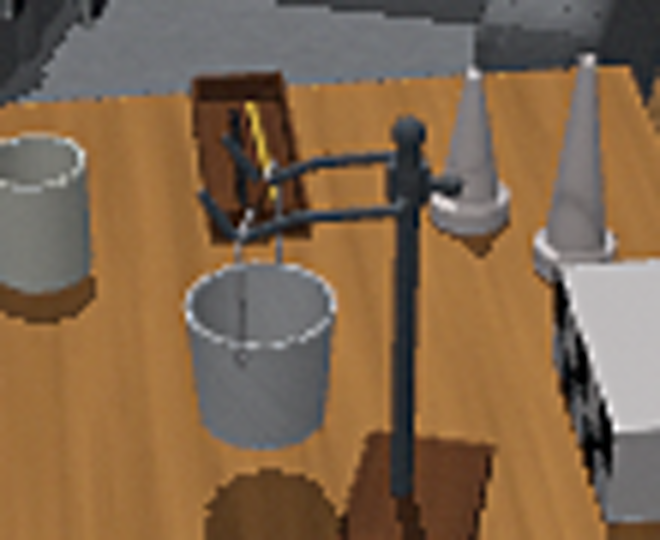

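The bail rests in both hollows at (240,235) and (270,175), and the pail hangs free and level.

```bash
python3 -c "
from h import *
print(arm.close_job())"
```

```text
the job is handed in; nothing more can be done
None
```

The silver pail hangs free and level by its bail on both prongs, the gripper is clear, and the job was handed in at about 40 s; the pail slid about 4 mm on the desk during the swing, and the stand took about 13 N at most by the wrist sensor.

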